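# Hang the last glass on the revolving rack

### The job

Turn the revolving glass rack until its one empty fork faces the robot's side of the table, then hang the upside-down wine glass there by its foot: stem between the two wires and well in, upright, lowered until the foot rests on the wires before you let go. Do not knock the glasses already hanging or shift the bottle, flask, mill and jar, and leave the rack with the newly hung glass still facing the robot's side.

Things in the scene. Friction and masses are not known exactly. Their poses are not given: they have to be found in the camera images.
- rack: Fixed part of the revolving glass rack: round dark steel base plate, 200 mm across, 15 mm thick at the middle, with a 16 mm post. Origin on the turning axis at table level; axes parallel to the world's (-x is towards the robot's side of the table). The crown turning on top ends in a small centre knob, 22 mm across, top at 239 mm. Close behind (+x), 170 mm from the axis, stand fixed white take-away boxes, 144 mm tall.
- carousel (a joint): Angle of the rack's turning crown with its five forks (72 degrees apart), rad, 0 where it stood at the start, positive anticlockwise from above. Turns freely either way, as far as needed, and stays where left: friction 0.07 N m (0.7 N pushed at a fork), no spring, no clicks. Feet of hanging glasses reach 138 mm from the axis, wire ends 153 mm.
- fork_seat (a point): Seat for a stem in the one EMPTY fork: midway between its two level 5 mm wires (20 mm apart on centres, 15 mm clear), 105 mm from the rack's axis, at the height of the wire tops, 202.5 mm above the table. Turns with the crown; -x axis points out along the fork, z up. The wires join in a round bend 90 mm from the axis (a stem stops there 8 mm inside the seat); one spoke inside that.
- fork_mouth (a point): Middle of the open outer end of the empty fork, 150 mm from the rack's axis, given at 202.5 mm above the table; turns with the crown. From the axis to here is the way the fork faces. The wires are level out to 140 mm from the axis, then turn up 6 mm (tops at 208.5 mm) and flare to 28 mm apart on centres at their ends here.
- glass_centre (a point): Loose glass to hang: amber stemmed glass upside down on its rim, 155 mm tall, 0.09 to 0.18 kg. From the table up: rim 46 mm wide; bowl 65 mm at 62 to 70 mm, ending at 103 mm; stem 9 mm thick to 149 mm; flat round foot 65 mm wide, 6 mm thick, 149 to 155 mm, whose edge can be held across its diameter from above. This point: on its axis, half-way up (77.5 mm). z axis from rim to foot.
- glass_foot (a point): Centre of the underside of the loose glass's foot (the face towards the bowl), 149 mm above its rim; this face comes to rest on the two wires.
- hung1_centre (a point): An upside-down amber stemmed tasting glass hanging by its foot in one of the other four forks of the rack, as tall and wide as the standing one, resting loosely on the wires. This point is its centre, half-way up (77.5 mm from rim and foot), 131 mm above the table while it hangs.
- hung2_centre (a point): An upside-down amber stemmed tasting glass hanging by its foot in one of the other four forks of the rack, as tall and wide as the standing one, resting loosely on the wires. This point is its centre, half-way up (77.5 mm from rim and foot), 131 mm above the table while it hangs.
- hung3_centre (a point): An upside-down amber stemmed tasting glass hanging by its foot in one of the other four forks of the rack, as tall and wide as the standing one, resting loosely on the wires. This point is its centre, half-way up (77.5 mm from rim and foot), 131 mm above the table while it hangs.
- hung4_centre (a point): An upside-down amber stemmed tasting glass hanging by its foot in one of the other four forks of the rack, as tall and wide as the standing one, resting loosely on the wires. This point is its centre, half-way up (77.5 mm from rim and foot), 131 mm above the table while it hangs.
- wine_bottle: Standing dark green wine bottle with cream label and cork, 75 mm across up to about 190 mm, neck 31 mm across from 230 mm, top of the cork at 310 mm; origin at the centre of its base. Beside the rack, on either side.
- flask: Standing blue drinking flask with black cap, 68 mm across, 192 mm tall; origin at the centre of its base. Beside the rack, on either side.
- pepper_mill: Standing dark wooden pepper mill, 54 mm across at the foot, 142 mm tall; origin at the centre of its base.
- sauce_jar: Small red sauce jar with white lid, 53 mm across, 84 mm tall, standing just beyond the loose glass; origin at the centre of its base.
Not all that is in view belongs to the job. What is shaped like the pepper_mill but green is not meant. Leave any green look-alike of the part that bears hung2_centre alone.

How it is judged (in metres and radians):
On the way, in this order (a step that is already met when the one before it is completed fails the run):
1. the empty fork faces the robot's side of the table (within 30 degrees of straight towards -x), with the rack standing still and no glass in it yet (x of fork_seat in the frame of rack below -0.0905 m and velocity of joint carousel between -0.1 and 0.1 rad/s and horizontal distance between glass_foot and fork_seat above 0.03 m), for 0.2 s.
2. the glass, still held, is lowered in the fork: stem within 15 mm of the seat, foot within 6 mm of the wires (x of fork_seat in the frame of rack below -0.0905 m and horizontal distance between glass_foot and fork_seat below 0.015 m and z of glass_foot in the frame of fork_seat between -0.004 and 0.006 m and contact force between the fingers and glass above 0.5 N), for 0.1 s.
At the end, for the whole second after the job is handed in: Glass hangs still in the fork: stem within 15 mm of the seat, foot within 6 mm of the wires, upright to 0.15 rad. Fork faces the robot's side within 30 degrees, rack at rest. The other four glasses still hang upright; bottle, flask, mill and jar are within 25 mm of their starts (x of fork_seat in the frame of rack below -0.0905 m and horizontal distance between glass_foot and fork_seat below 0.015 m and z of glass_foot in the frame of fork_seat between -0.004 and 0.006 m and angle between glass_centre's own z axis and vertical below 0.15 rad and velocity of joint carousel between -0.1 and 0.1 rad/s and height (world z) of each of hung1_centre, hung2_centre, hung3_centre, hung4_centre above 0.122 m and angle between each of hung1_centre, hung2_centre, hung3_centre, hung4_centre, wine_bottle, flask, pepper_mill, sauce_jar's own z axis and vertical below 0.2 rad and distance of each of wine_bottle, flask, pepper_mill, sauce_jar from where it was at the start of the episode below 0.025 m); the robot touches nothing.
It fails at once if a hanging glass comes off its fork or tips (height (world z) of any of hung1_centre, hung2_centre, hung3_centre, hung4_centre below 0.115 m or angle between any of hung1_centre, hung2_centre, hung3_centre, hung4_centre's own z axis and vertical above 0.5 rad).
It fails at once if the robot knocks a hanging glass, harder than 6 N (contact force between any of the fingers, the arm and hung1 above 6 N or contact force between any of the fingers, the arm and hung2 above 6 N or contact force between any of the fingers, the arm and hung3 above 6 N or contact force between any of the fingers, the arm and hung4 above 6 N).
It fails at once if bottle, flask, mill or jar is shifted by more than 25 mm or tipped (distance of any of wine_bottle, flask, pepper_mill, sauce_jar from where it was at the start of the episode above 0.025 m or angle between any of wine_bottle, flask, pepper_mill, sauce_jar's own z axis and vertical above 0.4 rad).
It fails at once if the loose glass tips over (angle between glass_centre's own z axis and vertical above 0.7 rad).
It also fails if it takes over 69 s, if anything falls off the work surface, if the arm or the gripper's body presses on something with over 40 N, if the wrist force passes 120 N, or if a joint passes its speed limit or range.

### The arm

A 6-joint arm with a two-finger parallel gripper is mounted at the origin on the work surface. World frame = base frame: x ahead of the robot, y to its left, z up, the work surface at z = 0. Lengths are in m, angles in degrees, forces in N, time in s.
With the tool pointing down it reaches from about 0.4 to 0.825 m from the base axis. Payload 7 kg.
Tool frame: the origin (TCP) lies midway between the tips of the shut fingers; the grasp point (between the pads) lies 19 mm behind it; z points along the fingers, y is the line along which they close (so a half turn about z gives the same grasp; the last joint's range is limited). The gripper opens to 88 mm and grips with 3 to 60 N. Pads are 19 mm wide; open, the fingers measure 130 mm over their backs; the gripper's body (78 mm by 193 mm) begins 47 mm behind the grasp point.
Start: joints at [-46.862, 20.546, 0.682, 0, -70.136, -16.507], TCP at [0.303, -0.603, 0.227] pointing down, gripper open.
Joint ranges: [-176.03, 176.03], [-82.01, 121.73], [-58.28, 71.71], [-173.87, 95.51], [-174.79, -0.11], [-173.66, 173.66]. Speed limits (degrees/s): [136.94, 136.94, 172.46, 180, 180, 180].

### API

Orientations are given as a 3x3 rotation matrix whose columns are the frame's x, y, z axes.
In Python, from rig import robot gives the robot as it stands. Calls block until the motion is done:
- robot.goto(position, orientation): joint-space move of the TCP to a pose.
- robot.servo_line(position, ori=None, speed=0.15): straight line of the TCP; ori=None keeps the orientation; speed is the mean speed in m/s.
- robot.movej(angles): joint-space move.
- robot.move_gripper(opening): opening from 0.0 (shut) to 1.0 (fully open); the grip force is fixed at half the most; returns when the fingers have stopped.
- robot.dwell(seconds).
- robot.ik(position, orientation): joint angles nearest the present ones, or None.
- robot.grab_frame(name): name is "scene" or "top" or "wrist"; returns (picture, depth): 480x640x3 uint8, red, green, blue; 480x640 float32, m along the optical axis (not along the pixel's ray), 0 where there is no reading.
- robot.camera_info(name): a dict with "vfov" (degrees; the focal length in pixels is half the picture's height over the tangent of half this angle, whatever the lens; pixels are square), "cx", "cy" (the principal point, pixels), "view" (4x4, takes a point from world to camera coordinates); the wrist camera has in their place "T_tool_cam" (4x4, takes a point from camera to tool coordinates, whose origin is the TCP and whose axes are the flange's). Camera axes: x right, y down, z forward; pixel columns grow to the right and rows downward; lengths in m; the calibration is good to about 2 mm. A picture is of the moment at which its call begins: read the wrist's pose just before it. camera_info takes no time and is no camera call.
A pose or a line that the arm cannot do raises robot.Unreachable and nothing moves.
- robot.job_done(): hands the job in; it is judged then, once.
Readings, each from a call of its own:
- robot.read_t(): time.
- robot.read_qpos(): joint angles.
- robot.read_qvel(): joint speeds.
- robot.read_effort(): joint torques, N m.
- robot.read_position(): TCP position.
- robot.read_tcp_rot(): TCP orientation.
- robot.read_force(): force on the tool from outside, world axes, zero at the start.
- robot.read_ft_torque(): the same for the moment, N m.
- robot.read_grip_width(): opening from 0.0 (shut) to 1.0 (fully open).
- robot.read_finger_force(): force on a finger pad.
Only numpy, scipy, OpenCV 4.12 (cv2) and the standard library are available. Lean on these libraries where they do the work, as an engineer would, in place of code of your own. Each camera call takes 0.05 s, during which the arm holds its last target. There are 200 camera calls.

## Working session

There is one attempt and no reset: what is moved stays moved. The work goes in short steps, each a Python script; the robot and the scene stay as the last script left them, time stands still between calls to the robot, and variables do not carry over. Pictures are saved under pics/ and viewed, at most 10 in all, crops included, and the job is handed in when it is done.

```bash
ls; mkdir -p pics; cat > h.py <<'E'
import numpy as np, cv2
from rig import robot
def cam(n):
    c=robot.camera_info(n); f=240/np.tan(np.radians(c["vfov"]/2)); return c,f
def cloud(n):
    """picture, depth, world point per pixel (fixed cameras)"""
    c,f=cam(n)
    if n=="wrist":
        R=robot.read_tcp_rot(); p=robot.read_position()
        T=np.eye(4);T[:3,:3]=R;T[:3,3]=p; M=T@np.array(c["T_tool_cam"])
    else: M=np.linalg.inv(np.array(c["view"]))
    im,d=robot.grab_frame(n)
    v,u=np.mgrid[:480,:640]
    P=np.stack([(u-c["cx"])/f*d,(v-c["cy"])/f*d,d],-1)@M[:3,:3].T+M[:3,3]
    return im,d,P
def save(n,im): cv2.imwrite("pics/"+n,cv2.cvtColor(im,cv2.COLOR_RGB2BGR))
E
python3 - <<'E'
from h import *
for n in("scene","top"):
    im,d,P=cloud(n); save(n+".png",im); np.savez(n+".npz",im=im,d=d,P=P); print(robot.camera_info(n))
print(robot.read_t(), robot.read_tcp_rot())
E
```

```text
pics
{'vfov': 55.967576196827274, 'cx': 319.73164663815623, 'cy': 244.6599720485543, 'view': array([[-0.37097044,  0.92859476, -0.00962772,  0.17360075],
       [ 0.81059833,  0.31873786, -0.49126014, -0.37533318],
       [-0.45311288, -0.19004721, -0.87095969,  1.48349986],
       [ 0.        ,  0.        ,  0.        ,  1.        ]])}
{'vfov': 46.615020230726444, 'cx': 328.80163346546135, 'cy': 240.07728646019956, 'view': array([[-0.02755516, -0.9995733 ,  0.00969133,  0.03794178],
       [-0.99776603,  0.02691251, -0.06114468,  0.53200174],
       [ 0.06085777, -0.01135453, -0.99808186,  1.50615351],
       [ 0.        ,  0.        ,  0.        ,  1.        ]])}
0.1 [[-8.93952454e-01 -4.48161107e-01 -7.95643246e-04]
 [-4.48161788e-01  8.93951589e-01  1.25248890e-03]
 [ 1.49949731e-04  1.47624243e-03 -9.99998899e-01]]
```

View pics/scene.png

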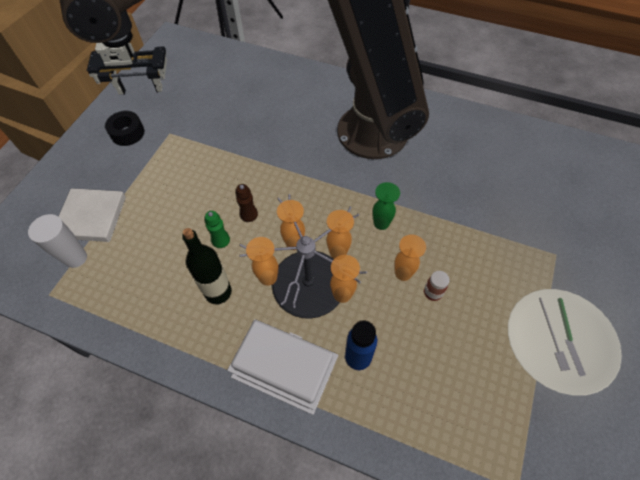

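View pics/top.png

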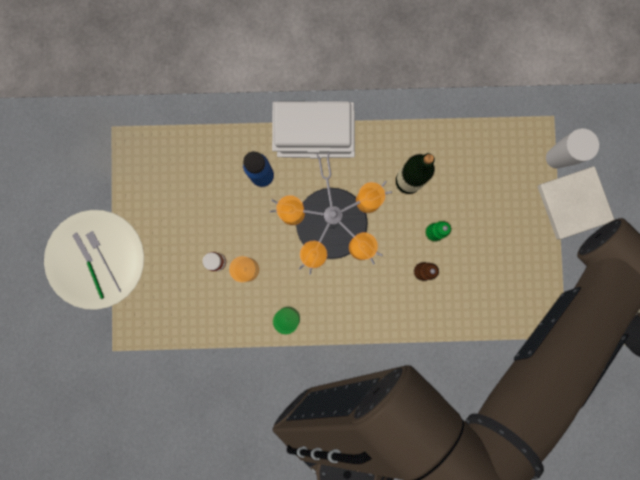

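The scene picture shows the knob at (307,242). The empty fork is at about (291,292), facing the white boxes. Five amber glasses are in view: four are on rack spokes, and the one at scene (410,255) / top (243,269) stands on the mat beside the red jar (scene (437,286), top (213,262)), so it is the loose one. The green glass at top (287,320) and the green mill at top (438,231) are look-alikes. The brown mill at top (426,271) is the one meant.

```bash
cat >> h.py <<'E'
def ray(n,u,v,z):
    c,f=cam(n); M=np.linalg.inv(np.array(c["view"]))
    d=M[:3,:3]@[(u-c["cx"])/f,(v-c["cy"])/f,1]; o=M[:3,3]
    return (o+d*(z-o[2])/d[2])[:2]
E
python3 - <<'E'
from h import *
for n in("scene","top"):
    z=np.load(n+".npz"); im,d,P=z["im"],z["d"],z["P"]
    hsv=cv2.cvtColor(im,cv2.COLOR_RGB2HSV)
    m=cv2.inRange(hsv,(8,170,150),(22,255,255))
    # feet only: cut by height, hung (0.19-0.22) or loose (0.14-0.165)
    for lo,hi,zz in((.192,.222,.2085),(.14,.168,.155)):
        mm=((m>0)&(P[...,2]>lo)&(P[...,2]<hi)).astype(np.uint8)
        k,l,s,c=cv2.connectedComponentsWithStats(mm)
        for i in range(1,k):
            if s[i,4]>60:
                cs=max(cv2.findContours((l==i).astype(np.uint8),0,1)[0],key=cv2.contourArea)
                (e,ax,_)=cv2.fitEllipse(cs)
                print(n,zz,e,ax,s[i,4],ray(n,*e,zz),np.median(P[l==i],0))
    mm=(P[...,2]>.225)&(P[...,2]<.25)&(d>0)&(hsv[...,1]<60)
    k,l,s,c=cv2.connectedComponentsWithStats(mm.astype(np.uint8))
    for i in range(1,k):
        if 15<s[i,4]<600: print("knob?",n,c[i],s[i,4],ray(n,*c[i],.239),np.median(P[l==i],0))
for nm,u,v,z in(("cork",427,158,.31),("flask",255,162,.192),("jar",213,262,.084),("mill",433,271,.142),("greenglass",287,320,.155),("gmill",444,229,.142)): print(nm,ray("top",u,v,z))
im=np.load("top.npz")["im"]; a=cv2.resize(im[110:350,190:470],None,fx=2.5,fy=2.5,interpolation=cv2.INTER_CUBIC); save("crop.png",a)
E
```

```text
scene 0.2085 (340.5845031738281, 229.40203857421875) (5.076777458190918, 14.358948707580566) 70 [0.51641196 0.07391173] [0.51408047 0.073674   0.20548961]
scene 0.2085 (262.3106994628906, 257.2171325683594) (6.3844218254089355, 18.051101684570312) 104 [ 0.64984245 -0.06478659] [ 0.64898454 -0.06509609  0.20557028]
scene 0.2085 (341.79296875, 275.7044372558594) (7.0273613929748535, 19.111268997192383) 115 [0.62731169 0.11816675] [0.62623541 0.11721299 0.20592412]
scene 0.155 (291.22686767578125, 228.92481994628906) (7.67449426651001, 12.31540584564209) 81 [ 0.52862823 -0.05017236] [ 0.52551716 -0.05269496  0.14751866]
scene 0.155 (342.0085754394531, 237.582275390625) (10.652705192565918, 14.496077537536621) 131 [0.50593778 0.07546205] [0.50259019 0.07471983 0.14819948]
scene 0.155 (410.0240173339844, 252.67172241210938) (7.343033790588379, 15.210016250610352) 96 [0.48561792 0.24169964] [0.48433249 0.24193077 0.15191006]
scene 0.155 (266.0636291503906, 264.5152282714844) (10.901832580566406, 18.741666793823242) 165 [ 0.64106967 -0.06622731] [ 0.63986249 -0.0677142   0.14705073]
scene 0
[... 1218 characters left out ...]
271.74053955078125) (15.805471420288086, 22.126659393310547) 264 [0.45192912 0.24577627] [0.4491743  0.24734924 0.15226278]
knob? top [332.61428571 214.17142857] 70 [0.57967782 0.01537556] [0.58030166 0.01462579 0.23531643]
knob? top [292.08163265 407.43877551] 98 [0.13799921 0.12052611] [0.14009269 0.11890797 0.23755058]
knob? top [279.51515152 438.09090909] 33 [0.07011658 0.1507671 ] [0.06894231 0.14974174 0.23363484]
knob? top [310.05  465.325] 40 [0.00728367 0.08274501] [0.00891251 0.08269565 0.23600268]
cork [ 0.69215248 -0.19698741]
flask [0.71727904 0.19975494]
jar [0.47975202 0.32663786]
mill [ 0.44064142 -0.23364657]
greenglass [0.33028881 0.13320461]
gmill [ 0.54524424 -0.26545756]
```

View pics/crop.png

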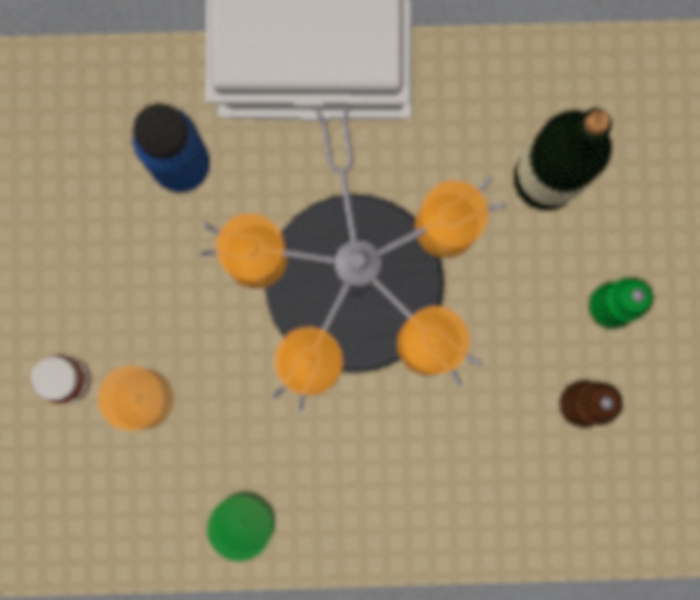

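The crop confirms it. At crop (135,397) the loose amber glass stands on the mat next to the white-lidded jar (58,378), with no spoke under it. The green glass (240,525) is only a look-alike. The rack axis is at (357,262), and the empty fork mouth at (335,112) faces away from the robot. From the feet, the forks sit at about 8, 80, 152, -136 and -64 degrees. I plan to grip the knob and twist it.

```bash
cat >> h.py <<'E'
def R(yaw):
    a=np.radians(yaw); y=np.array([np.cos(a),np.sin(a),0]); z=np.array([0,0,-1.]); return np.stack([np.cross(y,z),y,z],1)
E
python3 - <<'E'
from h import *
from scipy.optimize import least_squares
g=np.array([[.62518,-.07832],[.59828,.117],[.50521,-.05595],[.48920,.0638]]); k=np.array([-1,1,-2,2])
f=lambda p:(p[:2]+p[3]*np.c_[np.cos(p[2]+k*np.radians(72)),np.sin(p[2]+k*np.radians(72))]-g).ravel()
s=least_squares(f,[.58,.015,.14,.105]); print(s.x,np.degrees(s.x[2]),s.fun.round(4))
z=np.load("top.npz"); P=z["P"]
print((P[204:226,332,2]*1000).round().astype(int),(P[214,320:346,2]*1000).round().astype(int))
print(robot.camera_info("wrist"))
q=robot.read_qpos()
for yaw in range(-360,361,30):
    j=robot.ik([.58,.0155,.40],R(yaw)); print(yaw, None if j is None else np.round(j,0))
E
```

```text
[0.5800802  0.01511439 0.13511562 0.10339315] 7.741555018052506 [-0.0002  0.0003  0.0002 -0.0001  0.0002 -0.0004 -0.0002  0.0003]
[ 18  19 200 212 208 217 240 237 237 238 243 240 239 237 235 213 217 220
 214 213 209 188] [200 204 200 204 211 213 213 217 228 235 236 237 243 235 235 239 234 235
 214 210 211 211  16  14   9  11]
{'vfov': 71.82808172634016, 'cx': 319.13989457606556, 'cy': 240.30990313094713, 'T_tool_cam': array([[ 5.39671576e-04, -9.51982599e-01, -3.06151662e-01,
         8.46592991e-02],
       [ 9.99999781e-01,  3.96275150e-04,  5.30535779e-04,
        -8.87018641e-04],
       [-3.83740534e-04, -3.06151882e-01,  9.51982604e-01,
        -1.58145573e-01],
       [ 0.00000000e+00,  0.00000000e+00,  0.00000000e+00,
         1.00000000e+00]])}
-360 [ 21.   8.   6.   0. -88. 159.]
-330 [  21.    8.    6.    0.  -88. -171.]
-300 [  21.    8.    6.    0.  -88. -141.]
-270 [  21.    8.    6.    0.  -88. -111.]
-240 [ 21.   8.   6.   0. -88. -81.]
-210 [ 21.   8.   6.   0. -88. -51.]
-180 [ 21.   8.   6.   0. -88. -21.]
-150 [ 21.   8.   6.   0. -88.   9.]
-120 [ 21.   8.   6.   0. -88.  39.]
-90 [ 21.   8.   6.   0. -88.  69.]
-60 [ 21.   8.   6.   0. -88.  99.]
-30 [ 21.   8.   6.   0. -88. 129.]
0 [ 21.   8.   6.   0. -88. 159.]
30 [  21.    8.    6.    0.  -88. -171.]
60 [  21.    8.    6.    0.  -88. -141.]
90 [  21.    8.    6.    0.  -88. -111.]
120 [ 21.   8.   6.   0. -88. -81.]
150 [ 21.   8.   6.   0. -88. -51.]
180 [ 21.   8.   6.   0. -88. -21.]
210 [ 21.   8.   6.   0. -88.   9.]
240 [ 21.   8.   6.   0. -88.  39.]
270 [ 21.   8.   6.   0. -88.  69.]
300 [ 21.   8.   6.   0. -88.  99.]
330 [ 21.   8.   6.   0. -88. 129.]
360 [ 21.   8.   6.   0. -88. 159.]
```

```bash
python3 - <<'E'
from h import *
A=[.5801,.0151]; y0=115
robot.servo_line([.303,-.603,.45],speed=.3)
robot.goto([*A,.40],R(y0)); print(robot.read_t(),robot.read_qpos().round(1) if hasattr(robot.read_qpos(),'round') else robot.read_qpos())
im,d,P=cloud("wrist"); save("w1.png",im); np.savez("w1.npz",im=im,d=d,P=P)
m=(P[...,2]>.228)&(P[...,2]<.25)&(d>.05)
k,l,s,c=cv2.connectedComponentsWithStats(m.astype(np.uint8))
for i in range(1,k):
    if s[i,4]>100: print(c[i],s[i,4],P[l==i].mean(0).round(4),np.ptp(P[l==i],axis=0).round(4))
E
```

```text
3.4083 [ 20.7   8.1   6.    0.  -88.  -85.8]
[317.74520548 222.22739726] 365 [0.5809 0.0123 0.2367] [0.0214 0.0212 0.0113]
[ 86.2985348  229.11172161] 546 [ 0.6845 -0.1947  0.2392] [0.0263 0.0282 0.0219]
```

```bash
python3 - <<'E'
from h import *
A=np.array([.5804,.0138])
robot.move_gripper(.5)
robot.servo_line([*A,.26],R(115),speed=.15)
robot.servo_line([*A,.2245],R(115),speed=.05)
f0=robot.read_force(); robot.move_gripper(0)
print(robot.read_grip_width()*88,np.subtract(robot.read_force(),f0),robot.read_finger_force(),robot.read_ft_torque())
z=.2245
robot.servo_line([*A,z+.0005],R(140),speed=.0005/2)
print(robot.read_t(),robot.read_qpos(),robot.read_force(),robot.read_ft_torque(),robot.read_grip_width()*88)
im,d,P=cloud("top"); save("t2.png",im[90:340,170:490]); 
E
```

```text
19.755557843870786 [ 2.57187244 -4.20810987 -0.79435945] 29.999628369816946 [-1.8696109  -1.01583645  0.06768853]
7.4167 [ 20.55257764  11.8332533  -11.72044513   0.1779905  -66.41911994
 -60.63146357] [ 7.39737303 -9.06472022 -5.42628025] [-3.349234   -2.6471232   0.15725523] 20.151792778681433
```

View pics/t2.png

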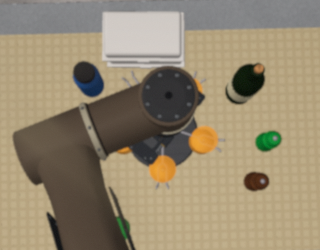

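The picture shows the crown turning with the gripper; the glass now at (162,170) has moved round and the others still hang. I'm continuing, with a small shift to relieve the side force.

```bash
python3 - <<'E'
from h import *
A=np.array([.5807,.0127]); z=.2250
for i,y in enumerate((177,214,251,287.3)):
    robot.servo_line([*A,z+(.0005 if i%2 else 0)-.0005],R(y),speed=.0005/2.5)
    print(robot.read_t(),np.round(robot.read_qpos(),1)[5],np.round(robot.read_force(),1),np.round(robot.read_ft_torque(),2))
robot.dwell(.3)
robot.move_gripper(.5); robot.servo_line([*A,.36],speed=.15)
print(robot.read_t())
E
```

```text
8.2583 -23.5 [10.6 -7.3 -5.7] [-2.89 -3.58 -0.03]
9.05 13.5 [ 16.7  -7.9 -11.4] [-2.91 -5.95 -0.03]
9.8417 50.5 [ 17.3  -3.2 -11.2] [-1.41 -6.25 -0.06]
10.625 86.8 [ 17.7   1.4 -12.3] [ 0.53 -6.31  0.01]
12.625
```

```bash
python3 - <<'E'
from h import *
p=ray("top",244.3,269.2,.155); print(p)
robot.goto([.36,.40,.45],R(180)) 
im,d,P=cloud("top"); save("t3.png",cv2.resize(im[90:340,170:490],None,fx=2,fy=2)); np.savez("t3.npz",im=im,d=d,P=P)
for y in range(0,360,30):
    j=robot.ik([*p,.35],R(y)); print(y,None if j is None else np.round(j).astype(int))
robot.goto([p[0]-.03,p[1],.36],R(270) ); print(robot.read_qpos(),robot.read_t())
im,d,P=cloud("wrist"); save("w3.png",im); np.savez("w3.npz",im=im,d=d,P=P)
E
```

```text
[0.4579236  0.23574742]
0 [ 49   2  -7   0 -81 131]
30 [ 49   2  -7   0 -81 161]
60 [  49    2   -7    0  -81 -169]
90 [  49    2   -7    0  -81 -139]
120 [  49    2   -7    0  -81 -109]
150 [ 49   2  -7   0 -81 -79]
180 [ 49   2  -7   0 -81 -49]
210 [ 49   2  -7   0 -81 -19]
240 [ 49   2  -7   0 -81  11]
270 [ 49   2  -7   0 -81  41]
300 [ 49   2  -7   0 -81  71]
330 [ 49   2  -7   0 -81 101]
[ 5.19719523e+01 -9.54157412e-01 -8.65602803e+00  2.21399153e-03
 -8.22830902e+01  3.79839637e+01] 16.6167
```

View pics/t3.png

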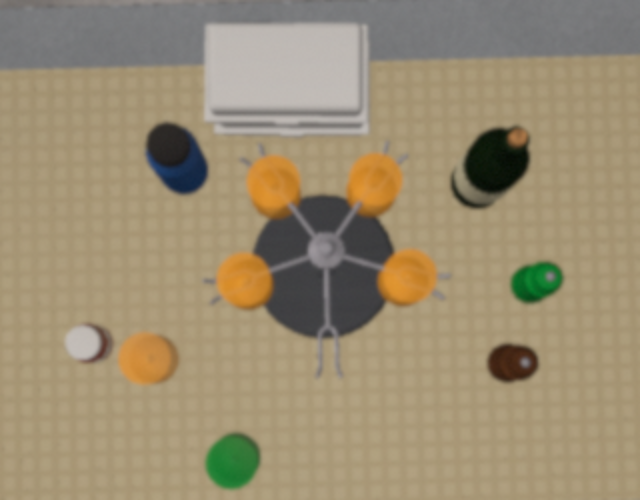

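View pics/w3.png

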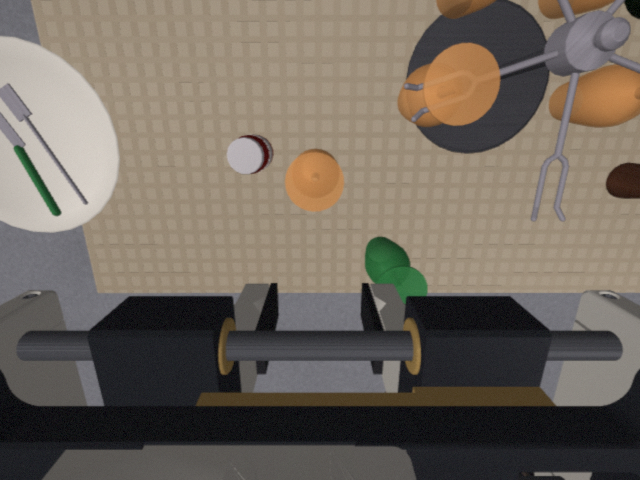

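The top picture shows the rack turned: the empty fork, with wire ends at (319,375) and (340,374), faces the robot. All four glasses hang and nothing else has moved. The wrist picture shows the loose glass foot at (315,180), the jar at (250,155) and the empty fork tips at (534,218) and (562,219).

```bash
cat >> h.py <<'E'
def wray(M,uv,z):
    c,f=cam("wrist"); d=M[:3,:3]@[(uv[0]-c["cx"])/f,(uv[1]-c["cy"])/f,1]; o=M[:3,3]
    return (o+d*(z-o[2])/d[2])[:2]
def wM():
    T=np.eye(4);T[:3,:3]=robot.read_tcp_rot();T[:3,3]=robot.read_position(); return T@np.array(robot.camera_info("wrist")["T_tool_cam"])
def foot(n,im,P,lo,hi,zz,f):
    m=(cv2.inRange(cv2.cvtColor(im,cv2.COLOR_RGB2HSV),(8,120,100),(22,255,255))>0)&(P[...,2]>lo)&(P[...,2]<hi)
    m=cv2.morphologyEx(m.astype(np.uint8),cv2.MORPH_OPEN,np.ones((3,3)))
    out=[]
    for c in cv2.findContours(m,0,1)[0]:
        if cv2.contourArea(c)>150:
            c=cv2.convexHull(c); e,ax,_=cv2.fitEllipse(c); out.append((f(e,zz),np.round(e,1),np.round(ax,1)))
    return out
E
python3 - <<'E'
from h import *
from scipy.optimize import least_squares
z=np.load("w3.npz"); M=wM()
for o in foot("w",z["im"],z["P"],.135,.175,.155,lambda e,h:wray(M,e,h)): print("wrist",o)
for o in foot("w",z["im"],z["P"],.195,.225,.2085,lambda e,h:wray(M,e,h)): print("wrist hung",o)
print("ends",wray(M,(534,218),.2085),wray(M,(562,219),.2085),"bend",wray(M,(557.5,157),.2025),"knob",wray(M,(612,31),.239))
t=np.load("t3.npz")
for o in foot("t",t["im"],t["P"],.135,.175,.155,lambda e,h:ray("top",*e,h)): print("top",o)
H=foot("t",t["im"],t["P"],.195,.225,.2085,lambda e,h:ray("top",*e,h))
g=np.array([o[0] for o in H]); a=np.arctan2(g[:,1]-.0145,g[:,0]-.58); k=np.round((a-np.pi)/np.radians(72))*np.radians(72)
f=lambda p:(p[:2]+p[3]*np.c_[np.cos(p[2]+k),np.sin(p[2]+k)]-g).ravel()
s=least_squares(f,[.58,.015,np.pi,.105]); print(s.x,np.degrees(s.x[2]),s.fun.round(4))
print("top ends",ray("top",329.5,277.5,.2085),ray("top",340,277,.2085),"bend",ray("top",334,254.5,.2025))
for o in foot("t",t["im"],t["P"],.11,.3,.155,lambda e,h:ray("top",*e,h)): print("all",o[0])
E
```

```text
wrist (array([0.46103789, 0.24018656]), array([314.1, 181.3]), array([57.7, 58.9]))
wrist (array([0.5431873 , 0.13621157]), array([416.4,  99.7]), array([17.9, 27.6]))
wrist (array([ 0.54679279, -0.06814687]), array([619. ,  95.9]), array([49.6, 59.9]))
wrist hung (array([0.55092732, 0.11363703]), array([461.2,  84. ]), array([73.1, 85.8]))
ends [0.43336485 0.02796756] [0.43237407 0.0007947 ] bend [0.49001348 0.01385446] knob [0.58258226 0.01935414]
top (array([0.45852495, 0.24217958]), array([241.7, 269. ]), array([25.7, 26.1]))
[0.58031434 0.01527261 3.13754601 0.10443446] 179.76814427310487 [ 0.      0.      0.0001 -0.0001  0.      0.0001 -0.0002 -0.    ]
top ends [0.43198308 0.02641046] [0.43247931 0.00142355] bend [0.4865609  0.01405941]
all [0.45852495 0.24217958]
all [0.55091949 0.11593144]
all [ 0.54996074 -0.08568018]
all [0.66845131 0.07649192]
all [ 0.66797473 -0.0474581 ]
```

```bash
python3 - <<'E'
from h import *
Y=R(270)
print([robot.ik(p,Y) is not None for p in ([.39,.0142,.2005],[.40,.0142,.2005],[.475,.0142,.19])])
robot.move_gripper(1.0)
robot.goto([.460,.2408,.26],Y); robot.servo_line([.460,.2408,.133],speed=.1)
f0=np.array(robot.read_force()); robot.move_gripper(0)
print(robot.read_grip_width()*88,robot.read_finger_force(),np.array(robot.read_force())-f0,robot.read_position())
robot.servo_line([.460,.2408,.2025],speed=.08)
print(np.array(robot.read_force())-f0,robot.read_grip_width()*88,robot.read_t())
robot.servo_line([.397,.0142,.2025],speed=.1)
print(robot.read_position(),robot.read_force(),robot.read_t())
for n in("scene","top","wrist"):
    im,d,P=cloud(n); np.savez(n+"4.npz",im=im,d=d,P=P)
    if n=="scene": s=cv2.resize(im[140:380,180:480],None,fx=1.6,fy=1.6)
    if n=="wrist": w=cv2.resize(im,(480,384)) 
o=np.zeros((384,800,3),np.uint8);o[:,:480]=s[:384,:480];o[:,480:]=w[:,80:400];save("a4.png",o)
E
```

```text
[True, True, True]
64.0264170473026 30.000244975090027 [-0.46657706 -1.9809469   1.78857315] [0.46013159 0.2408836  0.13315989]
[-0.65580104 -0.31209409 -1.02605273] 64.2696073153535 21.0333
[0.39709904 0.01443616 0.20246838] [-0.55224445 -0.03880745 -0.19491566] 23.5333
```

View pics/a4.png

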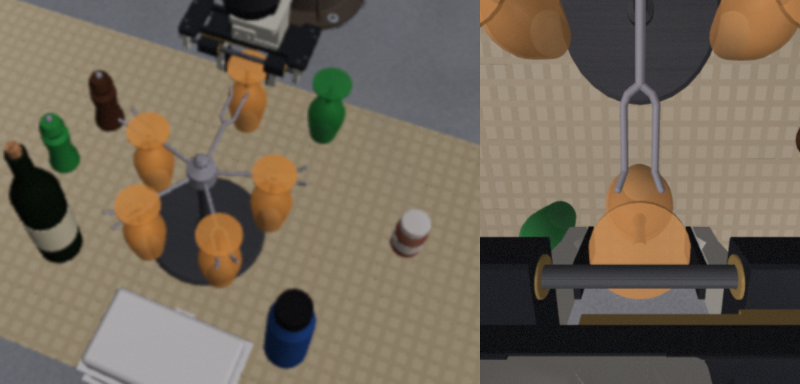

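The picture shows the held glass upright. In the wrist half, its foot (centre about column 640) lines up with the fork (wires at 623 and 657, midline 640), with the foot still short of the seat. All hung glasses are in place, so I'm inserting now.

```bash
python3 - <<'E'
from h import *
robot.servo_line([.44,.0142,.2025],speed=.06)
robot.servo_line([.4755,.0142,.2025],speed=.05); print(robot.read_force(),robot.read_t())
f0=np.array(robot.read_force())
z=.2025
while z>.1840:
    z-= .002 if z>.190 else .0007
    robot.servo_line([.4755,.0142,z],speed=.03)
    df=robot.read_force()[2]-f0[2]
    if df>3: break
print(z,df,robot.read_position(),robot.read_force(),robot.read_t(),robot.read_grip_width()*88)
robot.dwell(.4)
M=wM(); im,d,P=cloud("wrist"); save("w5.png",im)
H=foot("w",im,P,.19,.225,.2085,lambda e,h:wray(M,e,h)); print(H)
E
```

```text
[ 0.37066274 -0.13901866 -0.4056091 ] 25.4083
0.18639999999999998 4.118136311376554 [0.47561154 0.01417918 0.18673589] [-1.59380678 -0.07145674  3.71252721] 27.9083 63.68469236504623
[(array([0.45486714, 0.01298318]), array([319.1, 357.1]), array([30.9, 77.7])), (array([0.47930682, 0.01301672]), array([319. , 312.9]), array([123.9, 136.1])), (array([ 0.55246858, -0.08476142]), array([564.9, 150.6]), array([145.9, 182.5])), (array([0.55304506, 0.1099911 ]), array([ 74.9, 148.8]), array([146.7, 182.9]))]
```

View pics/w5.png

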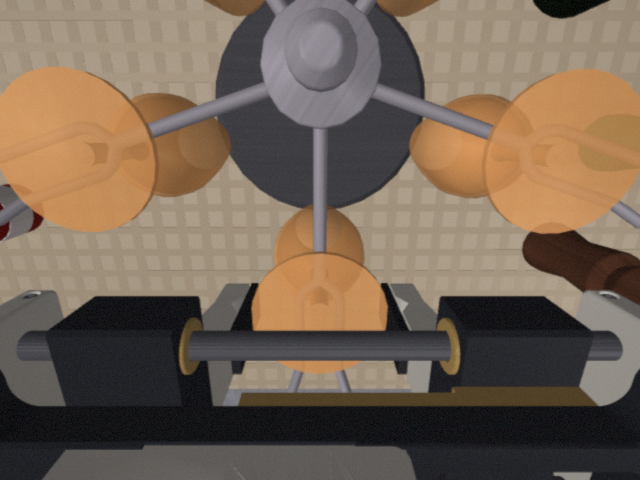

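The foot centre is at about (319,313), over the two wires, and the stem sits between them just outside the bend at (321,290). Contact came at the predicted height with 4 N, so I'm releasing.

```bash
python3 - <<'E'
from h import *
robot.move_gripper(.95); robot.dwell(.3)
robot.servo_line([.4755,.0142,.33],speed=.1)
robot.goto([.36,-.42,.45],R(270)); robot.dwell(1)
print(robot.read_t(),robot.read_force())
im,d,P=cloud("scene"); t,_,Pt=cloud("top")
for o in foot("t",t,Pt,.195,.225,.2085,lambda e,h:ray("top",*e,h)): print(o[0].round(4))
o=np.hstack([cv2.resize(im[140:380,180:440],None,fx=1.5,fy=1.5),cv2.resize(t[100:340,190:450],None,fx=1.5,fy=1.5)]); save("end.png",o)
E
```

```text
33.5333 [ 0.02773599 -0.28195682  0.44896874]
[0.4739 0.0156]
[0.5484 0.1148]
[ 0.5474 -0.0838]
[0.665  0.0762]
[ 0.6647 -0.0464]
```

View pics/end.png

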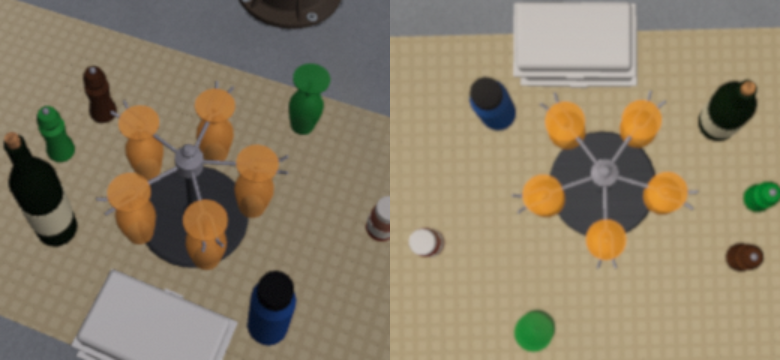

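All five glasses hang upright, the new one at top-view (605,240) facing the robot. The bottle, flask, mill and jar have not moved.

```bash
python3 -c "
from rig import robot
print(robot.job_done())"
```

```text
the job is handed in; nothing more can be done
None
```

The rack was turned so its empty fork faces the robot's side, the loose glass was hung there and released upright, and the job was handed in at about 34 s on the robot's clock; no verdict was returned.

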